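Step the panel under the pointer, then uncouple the pointer arm and hold it up

TASK

On the panel stand, slide the white-topped panel by its upright grip post until the pointer tip is over the middle of the ring mark and let it rest there for a second, then slide it until the tip is over the middle of the cross mark and leave it there. Then pull the latch tab of the pointer arm sideways against its spring, lift the arm's coupler off its ball and hold it raised, at least 6 cm above its seat, so that the panel can be taken out: the program finishes while the gripper is still holding the arm up, still and propped on nothing else. Leave the jars, tin, bowl, brush and knife where they are.

Things in the scene. Friction and masses are not known exactly. Their poses are not given: they have to be found in the camera images.
- stand: Fixed panel stand on an aluminium base plate 250 x 480 x 12 mm; plate spans x -150..100, y -240..240 mm in its frame. Origin at table height; its x axis points away from the robot side, y along the pointer arm towards its hinge, z up. Its wooden panel with a white face, top 50 mm above the table, runs on two crossed slides.
- saddle (a joint): Position of the panel along stand x, m: -0.04 to 0.04. About 1.2 N of friction; it stays where it is left.
- panel (a joint): Position of the panel along stand y, m: -0.05 to 0.05. About 1.2 N of friction; it stays where it is left. The panel cannot turn.
- grip_post (a point): Top centre of the upright aluminium grip post on the panel: a cylinder 22 mm in diameter standing 43 mm above the panel (its top 93 mm above the table). Moves with the panel; free of other things around it.
- ring_mark (a point): Centre of the ring mark on the panel's top: a flat black ring of 21 mm mean diameter. Moves with the panel.
- cross_mark (a point): Centre of the cross mark on the panel's top: a flat black plus sign 26 mm across. Moves with the panel. (A third mark, a 20 mm square outline, is not used.)
- pointer_tip (a point): Tip of the downward steel needle carried by the pointer arm, 4 mm above the panel while the arm is coupled; it goes up with the arm. The needle stands 80 mm in front (stand -x) of the arm's bar on an 8 mm rod at 98 mm height.
- pointer_home (a point): Where the pointer tip stands while the arm is coupled; fixed to the stand. The marks are brought under this point.
- pointer_arm: The pointer arm: dark steel bar 24 mm wide, 16 mm high, along stand y at 98 mm height, about 0.5 kg; swings up about the level hinge at its +y end and falls if let go. Origin on the hinge axis; at rest its axes are the stand's. Its free (-y) end carries the coupler, a 52 x 60 mm housing over the ball, top 108 mm above the table. The latch locks it down until pulled.
- hinge (a point): Point on the arm's hinge axis, 98 mm above the table, 390 mm from the ball along stand y. The axis is parallel to stand x.
- socket (a point): Centre of the coupler's ball socket, on the arm: coincides with ball while coupled, rises with the arm.
- ball (a point): Centre of the fixed steel ball (36 mm diameter), 80 mm above the table; its axes are the stand's.
- tab_top (a point): Top centre of the latch tab: an upright bright steel plate 10 mm thick (along stand x), 30 mm wide (along stand y), its top 158 mm above the table and 50 mm above the coupler's top, 45 mm in front (stand -x) of the arm's centreline. Pinch it across its thickness from above; the arm can be lifted by it. Rides on the arm and tilts with it.
- latch (a joint): Pull of the latch tab, m: 0 locked (spring home), up to 0.016 fully pulled, towards stand -x (away from the bar, to the robot side). The spring starts at 4 N and reaches about 10 N. The arm is free from about 0.009 on; the spring takes the latch back when let go.
- jar_small: Bystander: small closed glass jar, 44 mm diameter, 55 mm high, on the base plate in front of the coupler. Origin at its underside's centre.
- tin: Bystander: small tin, 44 mm diameter, 60 mm high, on the base plate in front of the hinge. Origin at its underside's centre.
- jar_tall: Bystander: closed glass jar, 70 mm diameter, 110 mm high, on the table beyond the stand. Origin at its underside's centre.
- jar_mid: Bystander: closed glass jar, 60 mm diameter, 80 mm high, on the table beyond the coupler. Origin at its underside's centre.
- bowl: Bystander: ceramic bowl, 90 mm diameter, 45 mm high, on the table beyond the stand. Origin at its underside's centre.
- paint_brush: Bystander: paint brush, 200 mm long, lying on the table to the left of the stand. Origin on the table under its middle.
- palette_knife: Bystander: palette knife, 220 mm long, lying on the table to the right of the stand. Origin on the table under its middle.

How it is judged:
By the outcome, as a careful person would: the job done as asked, in the order asked, and still so for the second after the job is handed in, while the arm keeps its last pose, push and grip.
It also fails if it takes over 54 s, if anything falls off the work surface, if the arm or the gripper's body presses on something with over 40 N, if the wrist force passes 120 N, or if a joint passes its speed limit or range.

ROBOT

A 6-joint arm with a two-finger parallel gripper is mounted at the origin on the work surface. World frame = base frame: x ahead of the robot, y to its left, z up, the work surface at z = 0. Lengths are in mm, angles in rad, forces in N, time in s.
With the tool pointing down it reaches from about 350 to 850 mm from the base axis. Payload 8.1 kg.
Tool frame: the origin (TCP) lies at the very end of the fingers, on their centre line; the grasp point (between the pads) lies 19 mm behind it; z points along the fingers, y is the line along which they close (so a half turn about z gives the same grasp; the last joint's range is limited). The gripper opens to 85 mm and grips with 20 to 120 N. Pads are 22 mm wide; open, the fingers measure 114 mm over their backs; the gripper's body (76 mm by 85 mm) begins 54 mm behind the grasp point. The pads swing forward as they close: fully open they stand 13 mm farther back than shut.
Start: joints at [-1.187, 0.13, 1.488, -0, 1.523, -0.085], TCP at [271.109, -535.262, 231.292] pointing down, gripper open.
Joint ranges: [-2.96, 2.96], [-0.89, 2.26], [0.02, 2.5], [-1.34, 4.48], [0, 2.73], [-2.66, 2.66]. Speed limits (rad/s): [2.39, 2.39, 2.79, 3.14, 3.14, 3.14].

INTERFACE

Orientations are given as a unit quaternion [w, x, y, z].
In Python, from station import env gives the robot as it stands. The module is installed in compiled form; this text tells all that it offers.
- The arm moves only by the shell command python3 -m crank 'ROWS' [FORCE]. ROWS is a JSON object of lists of equal length, an entry for each row: "linear": the shift along the world's x, y, z in cm, a list of three; "rot": the turn, a rotation vector about the world's x, y, z in rad, a list of three; "hand": the finger opening in cm, from 0 to 8.54. In form: {"linear": [[dx, dy, dz], ...], "rot": [[rx, ry, rz], ...], "hand": [hand, ...]}. A call has 1 to 20 rows; each row shifts and turns the commanded pose from where the row before left it; what a row does not reach is not made up. A row lasts 1/12 s, in which the tool goes at most 41.7 mm and 7.16 degrees, less where a joint would pass 70% of its speed; a pose out of reach is approached as far as the arm can. A call with a gripper value outside its range is refused whole. The fingers move at their own pace and stop on an object; FORCE is the grip in N (left out, the last holds). Time passes only in rows, so rows that do not move let the fingers close. It gives the time, the measured TCP pose, the force, the opening and the grip force at its end, in the units of the state.
- env.state(): the state, without advancing time (a new reading comes with each control period).
- env.capture(name): name is "scene" or "top" or "wrist"; returns a dict with "img" (400x640x3 uint8, blue, green, red), "fov_y" (degrees; the focal length in pixels is half the picture's height over the tangent of half this angle, whatever the lens; pixels are square), "cx", "cy" (the principal point, pixels), "R" (3x3) and "t" (3): a world point X has camera coordinates R X + t. Camera axes: x right, y down, z forward; pixel columns grow to the right and rows downward; lengths in mm; the calibration is good to about 2 mm. A picture is of the moment at which its call begins. There is no depth.
- env.hand_in(): hands the job in; it is judged then, once.
Trained networks look in the newest picture that a camera, given by its name, has taken for a name from the list of things; names that differ only in an ending like _2 or _b are one class to them, and where a whole thing is asked for, a point or a joint stands for the part that bears it (a point fixed in the world has none). Each returns a list of dicts, best first, with "score" (0 to 1); they miss things now and then, are a little off and sometimes report something else, mostly with a low value. They report only what shows in the picture. A call takes as long as a camera call.
- env.search_frame(camera, target): "rect" ([left, top, width, height] in pixels, round what is visible of it).
The state is a dict: "time_s": time; "joints": joint angles; "joint_velocities": joint speeds; "joint_torque": joint torques, N m; "tcp_pos": TCP position; "tcp_rot": TCP orientation; "ft_force": force on the tool from outside, world axes, zero at the start; "moment": the same for the moment, N m; "finger_gap": finger opening in mm; "grasp_force": force on a finger pad.
Only numpy, scipy, OpenCV 4.12 (cv2) and the standard library are available. Lean on these libraries where they do the work, as an engineer would, in place of code of your own. Each camera call takes 0.05 s, during which the arm holds its last target. There are 200 camera calls.

## Working session

There is one attempt and no reset: what is moved stays moved. The work goes in short steps, Python scripts to look and compute and a shell command to move; the robot and the scene stay as the last step left them, time stands still between calls to the robot, and variables do not carry over. Pictures are saved under pics/ and viewed, at most 10 in all, crops included, and the job is handed in when it is done.

```bash
mkdir -p pics; cat > h.py <<'E'
import numpy as np, cv2
from station import env
def cap(n,fn=None):
    c=env.capture(n); c['f']=c['img'].shape[0]/2/np.tan(np.radians(c['fov_y']/2))
    c['R']=np.array(c['R']).reshape(3,3); c['t']=np.array(c['t']).ravel()
    if fn: cv2.imwrite('pics/'+fn,c['img'])
    return c
def ray(c,u,v):
    d=c['R'].T@np.array([(u-c['cx'])/c['f'],(v-c['cy'])/c['f'],1]); o=-c['R'].T@c['t']
    return o,d/np.linalg.norm(d)
def atz(c,u,v,z):
    o,d=ray(c,u,v); return o+d*(z-o[2])/d[2]
def proj(c,X):
    p=c['R']@np.array(X,float)+c['t']; return np.array([c['cx']+c['f']*p[0]/p[2],c['cy']+c['f']*p[1]/p[2]])
def tri(rs):
    A=np.zeros((3,3));b=np.zeros(3)
    for o,d in rs:
        P=np.eye(3)-np.outer(d,d);A+=P;b+=P@o
    X=np.linalg.solve(A,b); return X,[np.linalg.norm((np.eye(3)-np.outer(d,d))@(X-o)) for o,d in rs]
E
python3 - <<'E'
from h import *
np.set_printoptions(precision=1,suppress=True)
for n in ['scene','top','wrist']:
    c=cap(n,n+'0.png'); print(n,c['f'],c['cx'],c['cy'],-c['R'].T@c['t'],c['R'][2])
    for t in ['stand','grip_post','ring_mark','cross_mark','pointer_tip','tab_top','pointer_arm','ball','jar_small','tin','jar_tall','jar_mid']:
        r=env.search_frame(n,t); print(t,[(np.round(x['rect']),round(x['score'],2)) for x in r[:2]])
print(env.state())
E
```

```text
scene 438.7644420612643 327.19754591392535 198.7852415212392 [1098.8 -627.7  957.7] [-0.4  0.6 -0.7]
stand [(array([214., 157., 166., 138.]), 0.67), (array([320., 158.,  18.,  26.]), 0.64)]
grip_post [(array([270., 174.,  69.,  55.]), 0.76)]
ring_mark [(array([269., 174.,  68.,  58.]), 0.95)]
cross_mark [(array([268., 174.,  66.,  51.]), 0.63), (array([214., 158., 167., 140.]), 0.43)]
pointer_tip [(array([255., 165., 115., 108.]), 0.63)]
tab_top [(array([261., 230.,  11.,  25.]), 0.68)]
pointer_arm [(array([256., 176.,  79.,  66.]), 0.71), (array([258., 161., 112., 113.]), 0.66)]
ball [(array([322., 158.,  18.,  22.]), 0.58), (array([214., 156., 168., 137.]), 0.55)]
jar_small [(array([237., 236.,  17.,  23.]), 0.92), (array([255., 163., 116., 112.]), 0.28)]
tin [(array([325., 160.,  12.,  23.]), 0.55)]
jar_tall [(array([328., 234.,  30.,  47.]), 0.55)]
jar_mid [(array([304., 269.,  23.,  39.]), 0.62)]
top 402.73245327846695 318.9499281558836 197.83829617921148 [ 480.9   25.3 1036.2] [ 0.1  0.  -1. ]
stand [(array([239., 182., 190., 108.]), 0.8), (array([345., 139.,  29.,  37.]), 0.27
[... 677 characters left out ...]
jar_mid [(array([387., 144.,  29.,  30.]), 0.65)]
wrist 305.6685731541792 320.5304510423638 197.08220849778715 [ 342.3 -498.7  373.5] [-0.3 -0.1 -1. ]
stand []
grip_post []
ring_mark []
cross_mark []
pointer_tip []
tab_top []
pointer_arm []
ball []
jar_small []
tin []
jar_tall []
jar_mid []
{'time_s': 1.95, 'joints': array([-1.2,  0.1,  1.5, -0. ,  1.5, -0.1]), 'joint_velocities': array([-0., -0.,  0.,  0., -0., -0.]), 'joint_torque': array([ -0. , -56.9, -50.1,  -0. ,   0. ,  -0. ]), 'tcp_pos': array([ 271.1, -535.3,  231.3]), 'tcp_rot': array([ 0. ,  1. ,  0.2, -0. ]), 'ft_force': array([0.6, 0.5, 0.2]), 'moment': array([ 0., -0.,  0.]), 'grasp_force': 0.0, 'finger_gap': 85.74542764215512}
```

```bash
python3 - <<'E'
import cv2
a=cv2.imread('pics/top0.png')[125:315,180:440]; cv2.imwrite('pics/topc.png',cv2.resize(a,None,fx=3,fy=3,interpolation=cv2.INTER_CUBIC))
a=cv2.imread('pics/scene0.png')[145:315,200:390]; cv2.imwrite('pics/scenec.png',cv2.resize(a,None,fx=3.5,fy=3.5,interpolation=cv2.INTER_CUBIC))
E
```

```text
(no output)
```

View pics/topc.png

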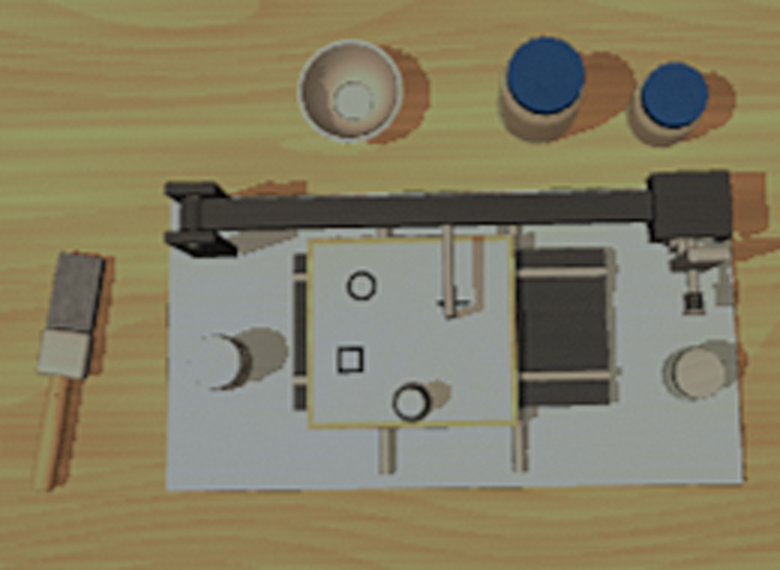

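View pics/scenec.png

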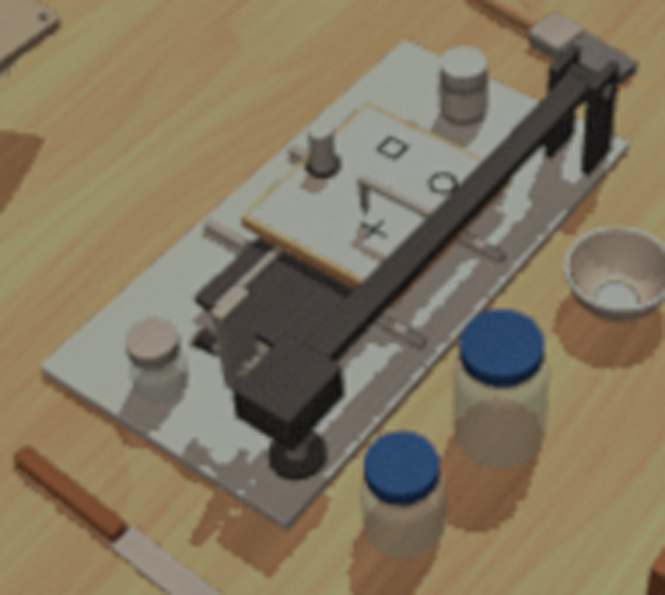

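```bash
python3 - <<'E'
from h import *
from scipy.spatial.transform import Rotation as Ro
np.set_printoptions(precision=3,suppress=True)
s=env.state(); q=np.array(s['tcp_rot']); R=Ro.from_quat(q[[1,2,3,0]]).as_matrix(); print(R, s['time_s'])
T=cap('top');S=cap('scene')
t=lambda u,v:(180+(u+.5)/3-.5,125+(v+.5)/3-.5)
sc=lambda u,v:(200+(u+.5)/3.5-.5,145+(v+.5)/3.5-.5)
for n,a,b,z in [('ring',(362,286),(443,183),50),('cross',(454,303),(374,230),50),('sq',(350,360),(393,148),50),('post',(411,399),(322,134),93),('needle rod end',(451,312),(366,184),98),('tab',(698,253),(231,300),158),('couplerTopNearTab corner BL',(651,240),(306,348),108)]:
    X,e=tri([ray(T,*t(*a)),ray(S,*sc(*b))]); print(n,X,e,atz(T,*t(*a),z),atz(S,*sc(*b),z))
for n,a,z in [('bar L',(210,210),106),('bar R',(640,207),106),('plate BL',(168,490),12),('plate BR',(741,484),12)]: print(n,atz(T,*t(*a),z))
w=cap('wrist'); p=np.array(s['tcp_pos']); print('cam in tool',R.T@(-w['R'].T@w['t']-p)); print(R.T@w['R'].T)
E
```

```text
[[ 0.892  0.452  0.   ]
 [ 0.452 -0.892 -0.   ]
 [-0.     0.    -1.   ]] 1.95
ring [569.999  99.998  51.132] [np.float64(0.7626775278260451), np.float64(0.7626775278260249)] [569.537  99.562  50.   ] [569.844 101.493  50.   ]
cross [554.729  25.025  50.601] [np.float64(0.7922430133780934), np.float64(0.7922430133779732)] [554.192  24.484  50.   ] [554.922  26.028  50.   ]
sq [510.104 110.533  50.356] [np.float64(0.932888893319077), np.float64(0.9328888933190723)] [509.431 109.924  50.   ] [510.506 111.516  50.   ]
post [477.597  59.575  89.066] [np.float64(0.2538648870023205), np.float64(0.25386488700220844)] [477.427  59.259  93.   ] [480.59  56.64  93.  ]
needle rod end [545.293  28.308  95.059] [np.float64(1.9229893782064793), np.float64(1.9229893782064837)] [543.684  26.995  98.   ] [548.52   27.449  98.   ]
tab [ 577.971 -155.821  154.044] [np.float64(2.337895689454785), np.float64(2.3378956894548337)] [ 579.191 -153.366  158.   ] [ 578.773 -159.675  158.   ]
couplerTopNearTab corner BL [ 602.87  -126.841   88.223] [np.float64(6.626576771356218), np.float64(6.626576771356478)] [ 595.573 -128.086  108.   ] [ 618.987 -133.923  108.   ]
bar L [626.445 214.012 106.   ]
bar R [ 621.751 -121.069  106.   ]
plate BL [405.272 266.393  12.   ]
plate BR [ 403.423 -208.827   12.   ]
cam in tool [  80.015   -0.413 -142.16 ]
[[-0.002 -0.951 -0.31 ]
 [ 1.    -0.001 -0.001]
 [ 0.    -0.31   0.951]]
```

```bash
python3 -m crank '{"linear":[[1.3,3,0],[1.3,3,0],[1.3,3,0],[1.3,3,0],[1.3,3,0],[1.3,3,0],[1.3,3,0],[1.3,3,0],[1.3,3,0],[1.3,3,0],[1.3,3,0],[1.3,3,0],[1.3,3,0],[1.3,3,0],[1.3,3,0],[1.3,3,0],[1.3,3,0],[1.3,3,0],[0,0,0],[0,0,0]],"rot":[[0,0,0.061],[0,0,0.061],[0,0,0.061],[0,0,0.061],[0,0,0.061],[0,0,0.061],[0,0,0.061],[0,0,0.061],[0,0,0.061],[0,0,0.061],[0,0,0.061],[0,0,0.061],[0,0,0.061],[0,0,0.061],[0,0,0.061],[0,0,0.061],[0,0,0.061],[0,0,0.061],[0,0,0],[0,0,0]],"hand":[5,5,5,5,5,5,5,5,5,5,5,5,5,5,5,5,5,5,5,5]}' 30
python3 - <<'E'
from h import *
c=cap('wrist','w1.png'); import pickle; pickle.dump(c,open('w1.pkl','wb'))
for t in ['grip_post','ring_mark','cross_mark','pointer_tip','tab_top']:
    print(t,[(np.round(x['rect']),round(x['score'],2)) for x in env.search_frame('wrist',t)[:2]])
E
```

```text
time_s: 3.77
tcp_pos: [505.4, 6.3, 231.2]
tcp_rot: [-0.0, 0.707, 0.707, -0.0]
ft_force: [0.8, -0.1, -0.1]
finger_gap: 50.0
grasp_force: 0.0
grip_post [(array([265.,  30., 168., 173.]), 0.87), (array([224.,   0., 270., 363.]), 0.53)]
ring_mark [(array([268.,  33., 165., 170.]), 0.76)]
cross_mark [(array([269.,  33., 165., 172.]), 0.73), (array([225.,   0., 268., 363.]), 0.33)]
pointer_tip [(array([351.,   0., 139., 361.]), 0.81)]
tab_top [(array([226.,   0., 265., 360.]), 0.6)]
```

View pics/w1.png

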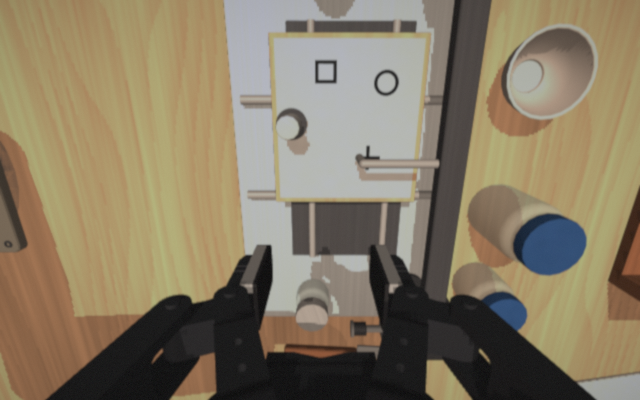

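```bash
python3 - <<'E'
from h import *
import pickle
a=cv2.imread('pics/w1.png')[30:205,265:445]; b=cv2.resize(a,None,fx=3.2,fy=3.2,interpolation=cv2.INTER_CUBIC)
t=cv2.imread('pics/top0.png')[200:240,290:360]; t=cv2.resize(t,(420,240),interpolation=cv2.INTER_CUBIC)
s=cv2.imread('pics/scene0.png')[180:225,285:345]; s=cv2.resize(s,(360,270),interpolation=cv2.INTER_CUBIC)
im=np.zeros((560,1000,3),np.uint8);im[:b.shape[0],:b.shape[1]]=b[:560];im[:240,580:]=t;im[250:520,580:940]=s
im=im[:, :1000]; im=cv2.resize(im,(800,448),interpolation=cv2.INTER_AREA);cv2.imwrite('pics/z1.png',im)
E
```

```text
(no output)
```

View pics/z1.png

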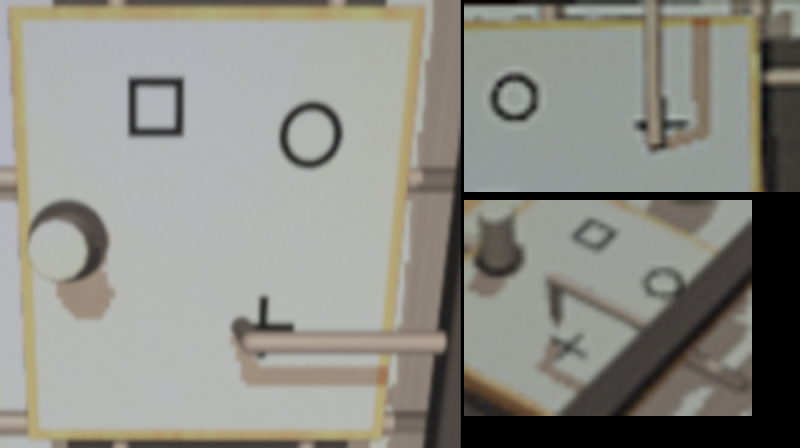

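```bash
python3 - <<'E'
from h import *
import pickle
np.set_printoptions(precision=1,suppress=True)
c=pickle.load(open('w1.pkl','rb')); S=cap('scene'); T=cap('top')
for n,u,z,s in [('ring',(386.5,82.3),50,(285+(664-464)/4.8,180+(283-200)/4.8)),('cross',(368.1,157.3),50,(306.9,210.6)),('tip',(356.4,155.4),54,(304.2,205.4)),('post',(289,125.5),93,(291.5,182.8))]:
    X,e=tri([ray(c,*u),ray(S,*s)]); print(n,atz(c,*u,z),atz(S,*s,z),X,e)
print('sq',atz(c,265+156/2.56,30+107/2.56,50))
for X in [(545,28,98),(545,28,54)]: print(proj(c,X),proj(S,X),proj(T,X))
E
```

```text
ring [571.  100.6  50. ] [571.8 101.   50. ] [571.3 100.9  49.7] [np.float64(0.4509678433834849), np.float64(0.45096784338353346)]
cross [556.2  25.6  50. ] [556.4  25.9  50. ] [556.3  25.7  50.1] [np.float64(0.21431073978288773), np.float64(0.21431073978294118)]
tip [543.1  28.4  54. ] [540.3  34.8  54. ] [543.1  30.   59.8] [np.float64(0.903519414127579), np.float64(0.9035194141276579)]
post [477.2  62.6  93. ] [479.9  56.8  93. ] [476.2  61.8  87.1] [np.float64(0.5452837739321756), np.float64(0.5452837739321673)]
sq [510.9 110.4  50. ]
[363.8 164.5] [303.3 196.6] [329.6 228.1]
[358.2 155.7] [304.1 207.5] [329.6 229.3]
```

```bash
python3 -m crank '{"linear":[[-1.4,2.7,-1],[-1.4,2.7,-2],[0,0,-3.5],[0,0,-3.5],[0,0,-3.5],[0,0,-2.5],[0,0,-1],[0,0,0],[0,0,0],[0,0,0],[0,0,0],[0,0,0],[0,0,0]],"rot":[[0,0,0],[0,0,0],[0,0,0],[0,0,0],[0,0,0],[0,0,0],[0,0,0],[0,0,0],[0,0,0],[0,0,0],[0,0,0],[0,0,0],[0,0,0]],"hand":[5,5,5,5,5,5,5,5,2,2,2,2,2]}' 40
```

```text
time_s: 5.25
tcp_pos: [479.0, 58.6, 63.7]
tcp_rot: [0.001, 0.709, 0.706, 0.001]
ft_force: [-1.6, -1.2, 7.3]
finger_gap: 20.6
grasp_force: 39.1
```

```bash
python3 -m crank '{"linear":[[-0.3,-0.8,0],[-0.3,-0.8,0],[-0.3,-0.8,0],[-0.3,-0.8,0],[-0.3,-0.8,0],[-0.3,-0.8,0],[-0.3,-0.8,0],[-0.3,-0.8,0],[-0.2,-0.6,0],[0,0,0],[0,0,0]],"rot":[[0,0,0],[0,0,0],[0,0,0],[0,0,0],[0,0,0],[0,0,0],[0,0,0],[0,0,0],[0,0,0],[0,0,0],[0,0,0]],"hand":[2,2,2,2,2,2,2,2,2,2,2]}'
python3 - <<'E'
from h import *
import pickle
np.set_printoptions(precision=1,suppress=True)
C={n:cap(n) for n in ['wrist','scene','top']}; pickle.dump(C,open('c2.pkl','wb'))
im=np.zeros((560,800,3),np.uint8)
o={}
for n,hw,k,pos in [('wrist',60,3,(0,0)),('top',25,8,(0,400)),('scene',30,6,(0,0))]:
    c=C[n]; u=np.round(proj(c,(544,28.5,54))).astype(int); x0,y0=u-hw
    print(n,u); x0=max(x0,0);y0=max(y0,0)
    a=c['img'][y0:u[1]+hw,x0:u[0]+hw]; o[n]=cv2.resize(a,None,fx=k,fy=k,interpolation=cv2.INTER_CUBIC); print(n,x0,y0,k,o[n].shape)
w=o['wrist'][:560,:400]; im[:w.shape[0],:w.shape[1]]=w
t=o['scene'][:280,:400]; im[:t.shape[0],400:400+t.shape[1]]=t
t=o['top'][60:340,:400]; im[280:280+t.shape[0],400:400+t.shape[1]]=t
cv2.imwrite('pics/z2.png',im)
E
```

```text
time_s: 6.17
tcp_pos: [452.9, -12.4, 63.7]
tcp_rot: [0.002, 0.709, 0.705, 0.001]
ft_force: [-0.6, -1.7, 9.7]
finger_gap: 20.3
grasp_force: 39.7
wrist [498 177]
wrist 438 117 3 (360, 360, 3)
top [329 230]
top 304 205 8 (400, 400, 3)
scene [304 207]
scene 274 177 6 (360, 360, 3)
```

View pics/z2.png

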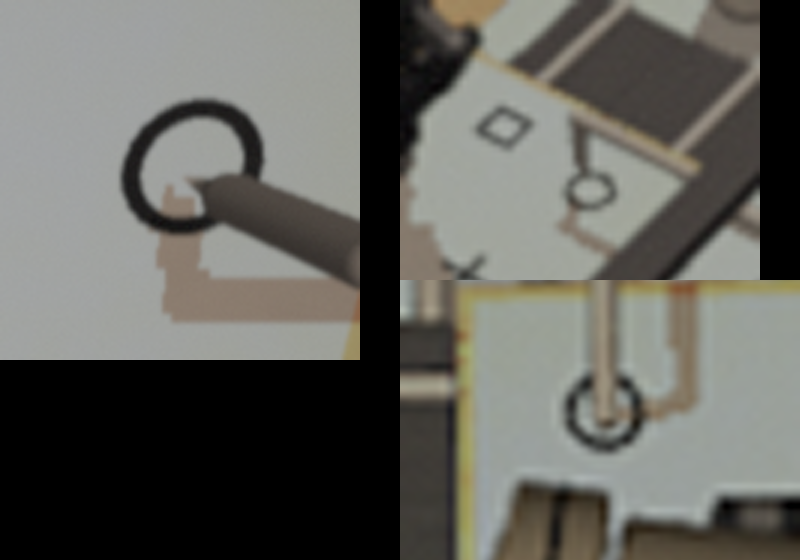

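```bash
python3 - <<'E'
from h import *
import pickle
np.set_printoptions(precision=2,suppress=True)
C=pickle.load(open('c2.pkl','rb')); c=C['wrist']
f=lambda u,v:(438+(u+.5)/3-.5,117+(v+.5)/3-.5)
print('tip',atz(c,*f(184,180),54),'ring',atz(c,*f(192.5,166.5),50))
# auto ring centre by dark threshold + ellipse fit
g=cv2.cvtColor(c['img'],6)[140:200,470:535]
m=(g<75).astype(np.uint8); n,l,s,ce=cv2.connectedComponentsWithStats(m); print(s)
S=C['scene']; f2=lambda u,v:(274+(u-400+.5)/6-.5,177+(v+.5)/6-.5)
print('scene ring',atz(S,*f2(591,190),50),'tip',atz(S,*f2(582,172),54), 'ring in wrist px',proj(c,atz(c,*f(192.5,166.5),50)))
T=C['top']; f3=lambda u,v:(304+(u-400+.5)/8-.5,205+(v-280+60+.5)/8-.5)
print('top ring',atz(T,*f3(604,410),50))
E
```

```text
tip [544.66  28.59  54.  ] ring [548.15  29.97  50.  ]
[[   0    0   65   60 2890]
 [   9   11   56   49 1010]]
scene ring [547.44  30.81  50.  ] tip [539.24  34.83  54.  ] ring in wrist px [501.83 172.17]
top ring [547.81  29.36  50.  ]
```

```bash
python3 -m crank '{"linear":[[-0.2,-0.1,0],[-0.13,-0.02,0],[0,0,0],[0,0,0]],"rot":[[0,0,0],[0,0,0],[0,0,0],[0,0,0]],"hand":[2,2,2,2]}'
python3 - <<'E'
from h import *
import pickle
C={n:cap(n) for n in ['wrist','top']}; pickle.dump(C,open('c3.pkl','wb'))
im=np.zeros((400,800,3),np.uint8)
for n,hw,k,x in [('wrist',40,5,0),('top',25,8,400)]:
    c=C[n]; u=np.round(proj(c,(544.5,28.6,54))).astype(int); x0,y0=u-hw; print(n,x0,y0,k)
    im[:,x:x+400]=cv2.resize(c['img'][y0:y0+2*hw,x0:x0+2*hw],(400,400),interpolation=cv2.INTER_CUBIC)
cv2.imwrite('pics/z3.png',im)
E
```

```text
time_s: 6.65
tcp_pos: [449.7, -13.0, 63.7]
tcp_rot: [0.002, 0.709, 0.706, 0.001]
ft_force: [-0.6, 0.5, 8.7]
finger_gap: 21.0
grasp_force: 39.7
wrist 465 136 5
top 304 205 8
```

View pics/z3.png

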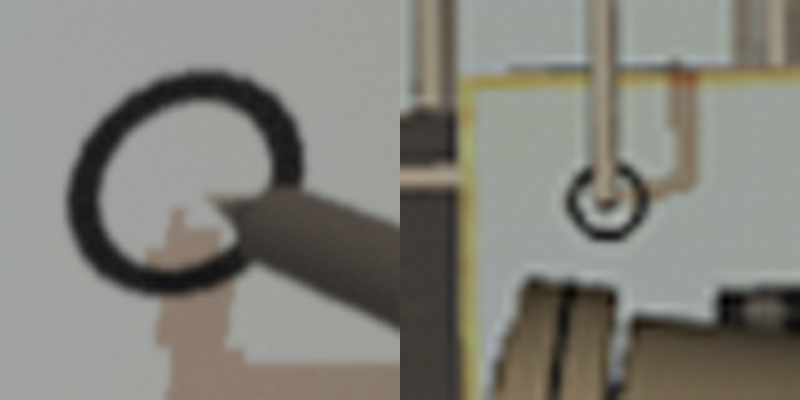

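```bash
python3 - <<'E'
from h import *
import pickle
np.set_printoptions(precision=2,suppress=True)
c=pickle.load(open('c3.pkl','rb'))['wrist']
f=lambda u,v:(465+(u+.5)/5-.5,136+(v+.5)/5-.5)
a=atz(c,*f(205,196),54);b=atz(c,*f(185.5,182.5),50);print(a,b,b-a)
E
```

```text
[544.72  29.02  54.  ] [544.91  29.48  50.  ] [ 0.19  0.46 -4.  ]
```

```bash
python3 -m crank '{"linear":[[0,0,0],[0,0,0],[0,0,0],[0,0,0],[0,0,0],[0,0,0],[0,0,0],[0,0,0],[0,0,0],[0,0,0],[0,0,0],[0,0,0],[0,0,0],[0,0,0],[0,0,0],[0,0,0]],"rot":[[0,0,0],[0,0,0],[0,0,0],[0,0,0],[0,0,0],[0,0,0],[0,0,0],[0,0,0],[0,0,0],[0,0,0],[0,0,0],[0,0,0],[0,0,0],[0,0,0],[0,0,0],[0,0,0]],"hand":[2,2,2,2,2,2,2,2,2,2,2,2,2,2,2,2]}'
python3 -m crank '{"linear":[[0.15,0.8,0],[0.15,0.8,0],[0.15,0.8,0],[0.15,0.8,0],[0.15,0.8,0],[0.15,0.8,0],[0.15,0.8,0],[0.15,0.8,0],[0.15,0.7,0],[0.1,0.4,0],[0,0,0],[0,0,0],[0,0,0]],"rot":[[0,0,0],[0,0,0],[0,0,0],[0,0,0],[0,0,0],[0,0,0],[0,0,0],[0,0,0],[0,0,0],[0,0,0],[0,0,0],[0,0,0],[0,0,0]],"hand":[2,2,2,2,2,2,2,2,2,2,2,2,2]}'
python3 - <<'E'
from h import *
import pickle
C={n:cap(n) for n in ['wrist','top']}; pickle.dump(C,open('c4.pkl','wb'))
im=np.zeros((400,800,3),np.uint8)
for n,hw,k,x in [('wrist',40,5,0),('top',25,8,400)]:
    c=C[n]; u=np.round(proj(c,(544.5,28.6,54))).astype(int); x0,y0=u-hw; print(n,x0,y0,k)
    im[:,x:x+400]=cv2.resize(c['img'][y0:y0+2*hw,x0:x0+2*hw],(400,400),interpolation=cv2.INTER_CUBIC)
cv2.imwrite('pics/z4.png',im)
E
```

```text
time_s: 8.08
tcp_pos: [449.7, -13.0, 63.7]
tcp_rot: [0.002, 0.709, 0.706, 0.001]
ft_force: [-0.4, 0.6, 9.9]
finger_gap: 20.8
grasp_force: 39.7
time_s: 9.17
tcp_pos: [464.4, 62.7, 63.7]
tcp_rot: [0.001, 0.708, 0.706, 0.002]
ft_force: [0.7, 0.9, 9.2]
finger_gap: 20.5
grasp_force: 39.6
wrist 417 261 5
top 304 205 8
```

View pics/z4.png

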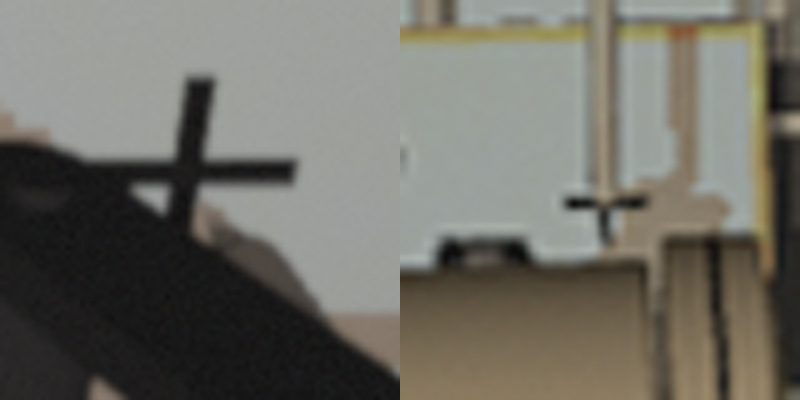

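```bash
python3 - <<'E'
from h import *
import pickle
np.set_printoptions(precision=2,suppress=True)
C=pickle.load(open('c4.pkl','rb'));c=C['wrist']
f=lambda u,v:(417+(u+.5)/5-.5,261+(v+.5)/5-.5)
b=atz(c,*f(190.5,171.5),50);print(b); u=proj(c,(544.7,28.9,54)); print('exp tip in crop',(u-[417,261])*5)
T=C['top'];f3=lambda u,v:(304+(u-400+.5)/8-.5,205+(v+.5)/8-.5); print(atz(T,*f3(605.5,203),50),atz(T,*f3(607,202),50))
E
```

```text
[544.81  29.7   50.  ]
exp tip in crop [200.98 196.13]
[543.83  28.98  50.  ] [544.12  28.51  50.  ]
```

```bash
python3 -m crank '{"linear":[[0,-0.07,0],[0,0,0],[0,0,0],[0,0,0],[0,0,0],[0,0,0],[0,0,0],[0,0,1],[0,0,3],[0,0,4],[0,0,4],[0,0,4],[0,0,1],[0,0,0]],"rot":[[0,0,0],[0,0,0],[0,0,0],[0,0,0],[0,0,0],[0,0,0],[0,0,0],[0,0,0],[0,0,0],[0,0,0],[0,0,0],[0,0,0],[0,0,0],[0,0,0]],"hand":[2,2,2,5,5,5,5,5,5,5,5,5,5,5]}'
python3 -m crank '{"linear":[[1,-3.4,0],[1,-3.4,0],[1,-3.4,0],[1,-3.4,0],[1,-3.4,0],[0,0,0],[0,0,0]],"rot":[[0,0,0],[0,0,0],[0,0,0],[0,0,0],[0,0,0],[0,0,0],[0,0,0]],"hand":[5,5,5,5,5,5,5]}'
python3 - <<'E'
from h import *
import pickle
C={n:cap(n) for n in ['wrist','top','scene']}; pickle.dump(C,open('c5.pkl','wb'))
print(env.search_frame('wrist','tab_top')[:2])
im=np.zeros((560,800,3),np.uint8)
c=C['wrist']
u=np.round(proj(c,(544.5,28.6,54))).astype(int); print(u)
def put(n,x0,y0,w,h,k,X,Y):
    x0=int(max(x0,0));y0=int(max(y0,0)); a=cv2.resize(C[n]['img'][y0:y0+h,x0:x0+w],None,fx=k,fy=k,interpolation=cv2.INTER_CUBIC); im[Y:Y+a.shape[0],X:X+a.shape[1]]=a; print(n,x0,y0,k,X,Y)
put('wrist',u[0]-30,u[1]-28,60,56,5,0,0)
v=np.round(proj(C['top'],(544.5,28.6,54))).astype(int);put('top',v[0]-25,v[1]-18,50,36,7,0,285)
v=np.round(proj(c,(578,-155,156))).astype(int);print(v);put('wrist',v[0]-60,v[1]-70,120,140,4,310,0)
cv2.imwrite('pics/z5.png',im[:,:800])
E
```

```text
time_s: 10.43
tcp_pos: [464.8, 61.9, 237.0]
tcp_rot: [0.003, 0.708, 0.706, 0.003]
ft_force: [0.9, 0.9, 0.0]
finger_gap: 49.9
grasp_force: 0.0
time_s: 11.02
tcp_pos: [511.6, -109.6, 229.8]
tcp_rot: [-0.001, 0.71, 0.705, -0.001]
ft_force: [-0.8, -0.3, -0.5]
finger_gap: 50.1
grasp_force: 0.0
[{'rect': [380.0, 212.0, 33.2, 60.9], 'score': 0.73}, {'rect': [247.9, 0.0, 168.1, 164.3], 'score': 0.28}]
[355  32]
wrist 325 4 5 0 0
top 304 212 7 0 285
[404 262]
wrist 344 192 4 310 0
```

View pics/z5.png

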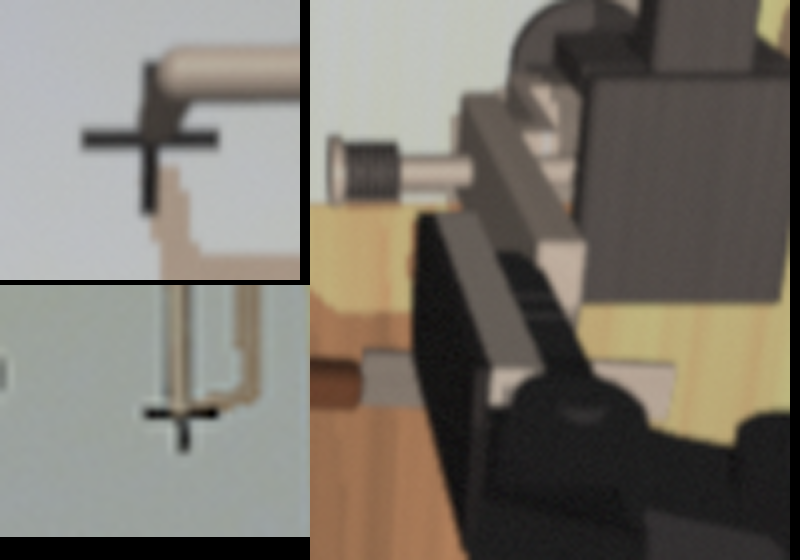

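```bash
python3 - <<'E'
from h import *
import pickle
np.set_printoptions(precision=1,suppress=True)
C=pickle.load(open('c5.pkl','rb'));c=C['wrist']
f=lambda u,v:(344+(u-310+.5)/4-.5,192+(v+.5)/4-.5)
for p in [(540,240),(585,240),(578,320)]: print(atz(c,*f(*p),158),atz(c,*f(*p),154))
T=cap('top'); S=cap('scene')
print(atz(T,402,207,158),atz(T,421,213,158))
X=np.array([579,-155,158.])
for d in [(-5,15,0),(5,15,0),(5,-15,0),(-5,-15,0)]:
    P=X+d; print(d,(proj(c,P)-[344,192])*4+[310,0],(proj(T,P)-[180,125])*3,(proj(S,P)-[200,145])*3.5)
o,d=ray(c,*f(562,240)); print(tri([(o,d),ray(S,200+(238)/3.5,145+(292)/3.5)]))
E
```

```text
[ 574.1 -144.5  158. ] [ 575.2 -146.6  154. ]
[ 582.8 -144.5  158. ] [ 584.1 -146.7  154. ]
[ 582.9 -162.4  158. ] [ 584.3 -164.9  154. ]
[ 584.  -131.2  158. ] [ 570.1 -171.7  158. ]
(-5, 15, 0) [539.9 217.9] [678.8 259.5] [243.2 277.9]
(5, 15, 0) [591.5 217.5] [678.2 245.8] [254.2 284.2]
(5, -15, 0) [578.7 351.6] [719.7 245. ] [225.6 311.7]
(-5, -15, 0) [529.  351.9] [720.4 258.7] [214.5 305.2]
(array([ 578.3, -148.2,  153.7]), [np.float64(1.9339710717434382), np.float64(1.9339710717434622)])
```

```bash
python3 - <<'E'
from h import *
import pickle
np.set_printoptions(precision=1,suppress=True)
C=pickle.load(open('c5.pkl','rb'));c=C['wrist']
f=lambda u,v:(344+(u-310+.5)/4-.5,192+(v+.5)/4-.5)
for p in [(365,170),(365,140),(365,203),(462,100),(500,95)]:
    o,d=ray(c,*f(*p))
    print(p,[o+d*(y-o[1])/d[1] for y in (-144.5,-157,-160)])
E
```

```text
(365, 170) [array([ 543.6, -144.5,  125.3]), array([ 546.9, -157. ,   98.4]), array([ 547.7, -160. ,   92. ])]
(365, 140) [array([ 545.4, -144.5,  108.8]), array([ 549. , -157. ,   80.1]), array([ 549.8, -160. ,   73.3])]
(365, 203) [array([ 541.8, -144.5,  141.4]), array([ 544.9, -157. ,  116.3]), array([ 545.7, -160. ,  110.3])]
(462, 100) [array([ 572.7, -144.5,   84.1]), array([ 579.2, -157. ,   52.7]), array([ 580.8, -160. ,   45.2])]
(500, 95) [array([ 583. , -144.5,   80.8]), array([ 590.6, -157. ,   49.1]), array([ 592.5, -160. ,   41.5])]
```

```bash
python3 -m crank '{"linear":[[2.2,-1.6,0],[2.2,-1.7,0],[2.2,-1.6,0],[0,0,0],[0,0,0],[0,0,0]],"rot":[[0,0,0],[0,0,0],[0,0,0],[0,0,0],[0,0,0],[0,0,0]],"hand":[5,5,5,5,5,5]}'
python3 - <<'E'
from h import *
import pickle
c=cap('wrist'); pickle.dump(c,open('c6.pkl','wb'))
u=np.round(proj(c,(578.4,-159,158))).astype(int); print(u)
y0=min(u[1]-60,400-130)
cv2.imwrite('pics/z6.png',cv2.resize(c['img'][y0:y0+130,u[0]-70:u[0]+70],None,fx=4,fy=4,interpolation=cv2.INTER_CUBIC)); print(u[0]-70,y0)
print(env.search_frame('wrist','tab_top')[:2])
E
```

```text
time_s: 11.82
tcp_pos: [578.0, -156.3, 231.1]
tcp_rot: [-0.0, 0.708, 0.706, -0.0]
ft_force: [-0.3, -0.2, 0.2]
finger_gap: 49.7
grasp_force: 0.0
[321 213]
251 153
[{'rect': [312.1, 171.8, 31.3, 62.4], 'score': 0.96}]
```

View pics/z6.png

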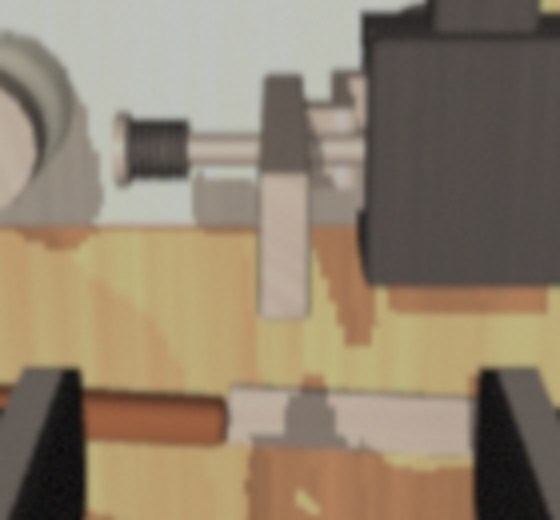

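```bash
python3 -m crank '{"linear":[[0.1,-0.35,-3],[0,0,-3],[0,0,-3],[0,0,-1.4],[0,0,-0.5],[0,0,0],[0,0,0],[0,0,0],[0,0,0],[0,0,0],[0,0,0],[0,0,0]],"rot":[[0,0,0],[0,0,0],[0,0,0],[0,0,0],[0,0,0],[0,0,0],[0,0,0],[0,0,0],[0,0,0],[0,0,0],[0,0,0],[0,0,0]],"hand":[5,5,5,5,5,5,0.5,0.5,0.5,0.5,0.5,0.5]}' 60
```

```text
time_s: 12.92
tcp_pos: [579.1, -161.1, 124.8]
tcp_rot: [0.0, 0.709, 0.706, -0.0]
ft_force: [-11.5, 0.9, 10.6]
finger_gap: 9.2
grasp_force: 60.1
```

```bash
python3 -m crank '{"linear":[[-0.3,0,0],[-0.4,0,0],[-0.4,0,0],[-0.3,0,0],[0,0,0],[0,0,0],[0,0,0]],"rot":[[0,0,0],[0,0,0],[0,0,0],[0,0,0],[0,0,0],[0,0,0],[0,0,0]],"hand":[0.5,0.5,0.5,0.5,0.5,0.5,0.5]}'
```

```text
time_s: 13.5
tcp_pos: [567.9, -161.1, 124.7]
tcp_rot: [0.003, 0.708, 0.706, 0.002]
ft_force: [8.0, -0.3, 2.3]
finger_gap: 9.4
grasp_force: 58.8
```

```bash
python3 -m crank '{"linear":[[-0.2,0,0],[0,0,0],[0,0,0],[0,0.03,0.39],[0,0.03,0.39],[0,0.04,0.39],[0,0.04,0.39],[0,0.09,0.78],[0,0,0],[0,0,0]],"rot":[[0,0,0],[0,0,0],[0,0,0],[-0.01,0,0],[-0.01,0,0],[-0.01,0,0],[-0.01,0,0],[-0.02,0,0],[0,0,0],[0,0,0]],"hand":[0.5,0.5,0.5,0.5,0.5,0.5,0.5,0.5,0.5,0.5]}' 80
```

```text
time_s: 14.33
tcp_pos: [565.6, -158.8, 147.6]
tcp_rot: [0.024, 0.708, 0.706, -0.02]
ft_force: [8.5, -2.4, -3.9]
finger_gap: 9.2
grasp_force: 80.4
```

```bash
python3 -m crank '{"linear":[[0,0.11,0.78],[0,0.12,0.78],[0,0.14,0.77],[0,0.15,0.77],[0,0.17,0.77],[0,0.19,0.76],[0,0.2,0.76],[0,0.22,0.75],[0,0.23,0.75],[0,0,0],[0,0,0],[0,0,0],[0,0,0],[0,0,0]],"rot":[[-0.02,0,0],[-0.02,0,0],[-0.02,0,0],[-0.02,0,0],[-0.02,0,0],[-0.02,0,0],[-0.02,0,0],[-0.02,0,0],[-0.02,0,0],[0,0,0],[0,0,0],[0,0,0],[0,0,0],[0,0,0]],"hand":[0.5,0.5,0.5,0.5,0.5,0.5,0.5,0.5,0.5,0.5,0.5,0.5,0.5,0.5]}'
python3 - <<'E'
from h import *
S=cap('scene');W=cap('wrist')
im=np.zeros((560,800,3),np.uint8)
im[:560,:480]=cv2.resize(S['img'][140:280,220:340],None,fx=4,fy=4,interpolation=cv2.INTER_CUBIC)
im[:200,480:]=cv2.resize(W['img'],(320,200)); T=cap('top')
im[210:450,480:]=cv2.resize(T['img'][180:240,290:370],(320,240),interpolation=cv2.INTER_CUBIC)
cv2.imwrite('pics/z7.png',im)
E
```

```text
time_s: 15.5
tcp_pos: [565.1, -143.7, 215.9]
tcp_rot: [0.087, 0.703, 0.701, -0.083]
ft_force: [9.0, -4.3, -3.2]
finger_gap: 8.8
grasp_force: 80.4
```

View pics/z7.png

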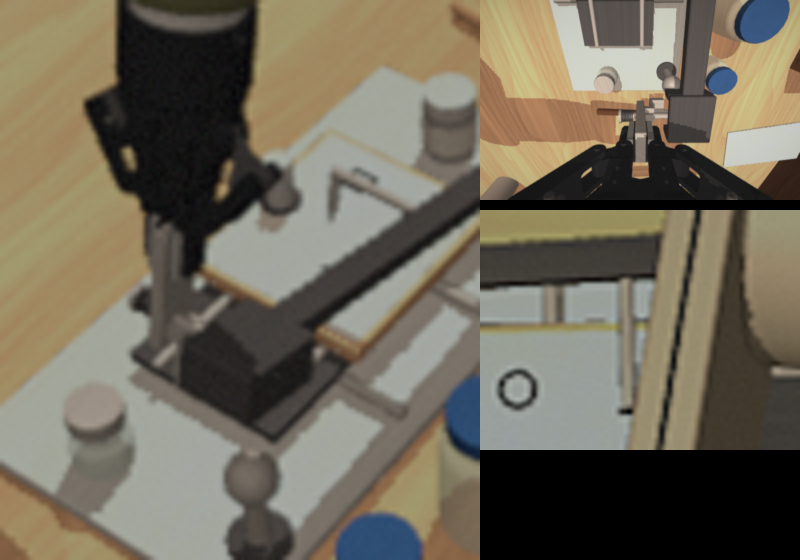

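```bash
python3 -m crank '{"linear":[[0,0,0],[0,0,0],[0,0,0],[0,0,0],[0,0,0],[0,0,0]],"rot":[[0,0,0],[0,0,0],[0,0,0],[0,0,0],[0,0,0],[0,0,0]],"hand":[0.5,0.5,0.5,0.5,0.5,0.5]}'; python3 -c "
from station import env
print(env.hand_in())"
```

```text
time_s: 16.15
tcp_pos: [565.1, -143.7, 215.8]
tcp_rot: [0.087, 0.703, 0.701, -0.083]
ft_force: [9.5, -4.3, -2.6]
finger_gap: 8.7
grasp_force: 80.4
the job is handed in; nothing more can be done
None
```

The panel rested with the ring mark under the pointer for over a second and was then left on the cross mark, both measured to within about 1 mm; the latch was then pulled and the arm is held still about 9 cm above its ball, with the job handed in at 16 s and the bystanders not touched.

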